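# Press the coffee canister's sprung inner lid home with the tamper

### The arm

A 7-joint arm with a two-finger parallel gripper is mounted at the origin on a cart in front of the work surface, level with it; the furniture and walls round the work are solid. World frame = base frame: x ahead of the robot, y to its left, z up, the work surface at z = 0. Lengths are in mm, angles in rad, forces in N, time in s.
With the tool pointing down it reaches from about 425 to 875 mm from the base axis. Payload 4.7 kg.
Tool frame: the origin (TCP) lies between the finger pads; the fingertips stand 25 mm ahead of it and the grasp point (between the pads) lies 6 mm ahead of it; z points along the fingers, y is the line along which they close (so a half turn about z gives the same grasp; the last joint's range is limited). The gripper opens to 85 mm and grips with 20 to 120 N. Pads are 22 mm wide; open, the fingers measure 114 mm over their backs; the gripper's body (76 mm by 85 mm) begins 54 mm behind the grasp point. The pads swing forward as they close: fully open they stand 13 mm farther back than shut.
Start: joints at [1.16, 0.321, -0.07, 1.45, 0.023, 1.371, -0.057], TCP at [267.873, -592.255, 256.349] pointing down, gripper open.
Joint ranges: [-2.86, 2.86], [-0.3, 2.09], [-1.38, 1.24], [0.06, 2.45], [-1.56, 4.7], [0.09, 2.05], [-2.69, 2.69]. Speed limits (rad/s): [2.57, 2.57, 3.14, 3.14, 3.14, 3.14, 3.14].

### API

Orientations are given as a rotation vector (axis times angle).
In Python, from plant import env, cams, workorder gives the robot as it stands. Calls block until the motion is done:
- env.move_pose(position, orientation): joint-space move of the TCP to a pose.
- env.line_to(position, rot=None, rate=150, threshold=None): straight line of the TCP; rot=None keeps the orientation; rate is the mean speed in mm/s. With threshold (N) it stops when the force on the tool has changed by that much, and returns True; else False.
- env.move_j(angles): joint-space move.
- env.gripper_to(opening, newtons=None): finger opening in mm; newtons is the grip in N (None keeps the last); returns when the fingers have stopped.
- env.pause(seconds).
- env.ik(position, orientation): joint angles nearest the present ones, or None.
- cams.grab_frame(name): name is "scene" or "top"; returns the picture (400x640x3 uint8, red, green, blue); there is no depth.
- cams.camera_info(name): a dict with "camera_matrix" (3x3 intrinsics, pixels), "rvec" (rotation vector, rad) and "tvec" (3), from world to camera coordinates, as OpenCV has them. Camera axes: x right, y down, z forward; pixel columns grow to the right and rows downward; lengths in mm; the calibration is good to about 2 mm. A picture is of the moment at which its call begins. camera_info takes no time and is no camera call.
A pose or a line that the arm cannot do raises env.PlanningError and nothing moves.
- workorder.finish_job(): hands the job in; it is judged then, once.
Readings, each from a call of its own:
- env.current_t(): time.
- env.current_joint_positions(): joint angles.
- env.current_joint_velocities(): joint speeds.
- env.current_tau(): joint torques, N m.
- env.current_tool_pos(): TCP position.
- env.current_ee_rot(): TCP orientation.
- env.current_force(): force on the tool from outside, world axes, zero at the start.
- env.current_torque(): the same for the moment, N m.
- env.current_width(): finger opening in mm.
- env.current_grip_force(): force on a finger pad.
Only numpy, scipy, OpenCV 4.12 (cv2) and the standard library are available. Lean on these libraries where they do the work, as an engineer would, in place of code of your own. Each camera call takes 0.05 s, during which the arm holds its last target. There are 200 camera calls.

### The job

Take the coffee tamper from its round wooden seat and, with its flat face held square, push the canister's sprung inner lid down until it bottoms out level, bearing down on it there with about 18 N (a little under two kilos) for a full second and never hard enough to crack it; only the tamper may press on the canister. Then stand the tamper upright in its seat again, leaving the inner lid down and level and the tall red tin, honey jar and teaspoon undisturbed.

Things in the scene. Friction and masses are not known exactly. Their poses are not given: they have to be found in the camera images.
- canister: round white ceramic coffee canister, 92 mm tall, 76 mm across (84 mm at the flared rim), fixed to the worktop. Origin: centre of its underside, z up. Its bore is 64 mm wide and straight, flaring to 72 mm over the top 10 mm. Inside lies an orange round plate, the inner lid, 60 mm across and 6 mm thick
- canister_mouth (a point): centre of the canister's open mouth, at rim height, 92 mm above its underside. With lid_travel 0 and the lid level, the lid's top lies 20 mm below this point; at its stop 41 to 49 mm below
- lid_travel (a joint): how far the inner lid has been pushed down, m: 0 fully up; starts up to 0.008. Hard stop: a hidden stud anywhere from 0.021 to 0.029, different each time, not measured: feel for it. A spring lifts it, a tight seal grips it: moving it takes 7 to 12 N all the way, then the force climbs steeply at the stop. It stays where it is left. Over 30 N cracks lid or canister
- lid_roll (a joint): tilt of the inner lid about the canister's x axis, rad, 0 when level. The lid rocks stiffly up to 0.12 rad any way about its middle, starts crooked, takes the angle of whatever flat face is pressed on it, and stays at that angle
- lid_pitch (a joint): tilt of the inner lid about the other level axis (the canister's y axis), rad, 0 when level; behaves the same
- tamper: coffee tamper of 0.25 to 0.45 kg, 106 mm tall, standing upright: flat round steel base 57 mm across and 16 mm high narrowing to a neck, then from 42 to 106 mm up a straight round wooden handle 29 mm across. Origin: centre of its flat underside; z along the handle, up
- tamper_grip (a point): point on the tamper's axis in the handle, 85 mm above its flat underside: a good place to hold it
- tamper_seat: low round dark wooden dish, 86 mm across and 10.5 mm high, fixed to the worktop, with a recess 65 mm wide whose floor is 4 mm above the worktop; the tamper stands in the recess. Origin: centre of its underside, z up
- tin: tall red food tin, 75 mm across, 110 mm tall, loose, a bystander. Origin: centre of its underside
- honey: honey jar with yellow cap, 71 mm across, 101 mm tall, loose, a bystander. Origin: centre of its underside
- spoon: steel teaspoon, 130 mm long, loose, a bystander. Origin: centre of its underside
There are look-alikes about, which are no part of the job. Leave any green or turquoise look-alike of the tamper alone.

How it is judged (in metres and radians):
On the way, in this order (a step that is already met when the one before it is completed fails the run):
1. the tamper is lifted out of its seat, upright (z of tamper in the frame of tamper_seat above 0.03 m and angle between tamper's own z axis and vertical below 0.3 rad), for 0.1 s.
2. the tamper, inside the canister, bears on the level inner lid with 14 to 22 N for 0.6 s (the lid gives way below 12 N until it has bottomed out) (value of joint lid_travel above 0.0195 m and value of joint lid_roll between -0.04 and 0.04 rad and value of joint lid_pitch between -0.04 and 0.04 rad and z of tamper in the frame of canister below 0.055 m and contact force between tamper and canister between 14 and 22 N), for 0.6 s.
At the end, for the whole second after the job is handed in: the inner lid is still down (travel over 19.5 mm, whichever the stop) and within 0.04 rad of level about both axes; the tamper stands at rest and upright (0.06 rad) on the floor of its seat's recess, within 6 mm of the centre (value of joint lid_travel above 0.0195 m and value of joint lid_roll between -0.04 and 0.04 rad and value of joint lid_pitch between -0.04 and 0.04 rad and horizontal distance between tamper and tamper_seat below 0.006 m and z of tamper in the frame of tamper_seat below 0.0065 m and angle between tamper's own z axis and vertical below 0.06 rad and linear speed of tamper below 0.02 m/s); the robot touches nothing.
It fails at once if the tamper loads the canister or its inner lid with more than 30 N (contact force between tamper and canister above 30 N).
It fails at once if the fingers press on the canister or its inner lid (contact force between the fingers and canister above 3 N).
It fails at once if the tall red tin, honey jar or teaspoon is moved more than 30 mm (distance of any of tin, honey, spoon from where it was at the start of the episode above 0.03 m).
It also fails if it takes over 67 s, if anything falls off the work surface, if the arm or the gripper's body presses on something with over 40 N, if the wrist force passes 120 N, or if a joint passes its speed limit or range.

## Working session

There is one attempt and no reset: what is moved stays moved. The work goes in short steps, each a Python script; the robot and the scene stay as the last script left them, time stands still between calls to the robot, and variables do not carry over. Pictures are saved under pics/ and viewed, at most 10 in all, crops included, and the job is handed in when it is done.

```bash
ls; mkdir -p pics
python3 - <<'E'
from plant import env,cams
import cv2
for n in("scene","top"):
    cv2.imwrite(f"pics/{n}0.png",cams.grab_frame(n)[:,:,::-1]); i=cams.camera_info(n); print(n,i)
print(env.current_t(),env.current_tool_pos(),env.current_ee_rot(),env.current_force())
E
```

```text
pics
scene {'camera_matrix': array([[438.75341379,   0.        , 319.12978609],
       [  0.        , 438.75341379, 192.70413247],
       [  0.        ,   0.        ,   1.        ]]), 'rvec': array([ 0.71735249, -2.63617462,  1.07900328]), 'tvec': array([509.11369104, 241.11401459, 955.94632241])}
top {'camera_matrix': array([[499.33115321,   0.        , 319.89236685],
       [  0.        , 499.33115321, 201.53285317],
       [  0.        ,   0.        ,   1.        ]]), 'rvec': array([ 2.1506368 , -2.15779803,  0.14178566]), 'tvec': array([  71.15311626,  576.00068112, 1259.46915712])}
0.1 [ 267.66398688 -591.8278657   255.30035922] [-3.06927852e+00 -6.61917236e-01  7.32793082e-04] [-0.40603519 -0.35424513 -0.31257709]
```

View pics/scene0.png

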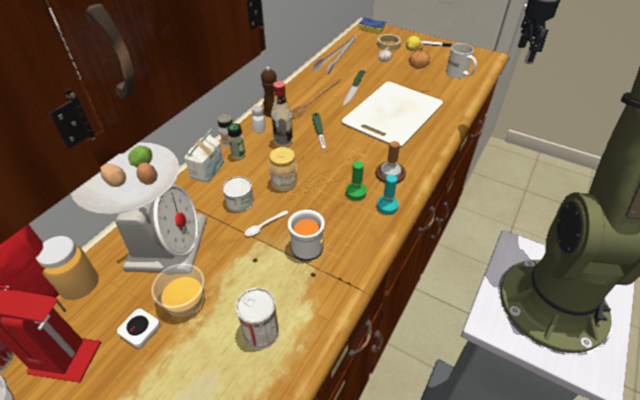

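View pics/top0.png

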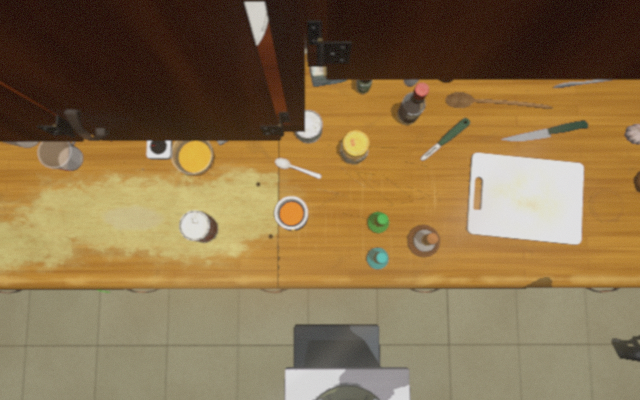

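Scene: the tamper in its seat is at about (392,160), the canister at (306,234), green/turquoise look-alikes at (357,180) and (388,195). Top: seat (424,240), canister (291,213). Next I enlarge these four regions.

Run:
```python
import cv2,numpy as np
t=cv2.imread("pics/top0.png");s=cv2.imread("pics/scene0.png")
def c(im,x,y,w=80,h=60,k=5): return cv2.resize(im[y:y+h,x:x+w],None,fx=k,fy=k,interpolation=cv2.INTER_CUBIC)
m=np.vstack([np.hstack([c(t,385,210),c(t,251,183)]),np.hstack([c(s,352,135),c(s,266,205)])])
for i in range(0,800,50):
    cv2.line(m,(i,0),(i,4),(0,0,255),1);cv2.line(m,(i,300),(i,304),(0,0,255),1)
for i in range(0,600,50): cv2.line(m,(0,i),(4,i),(0,0,255),1);cv2.line(m,(400,i),(404,i),(0,0,255),1)
cv2.imwrite("pics/m.png",m)
```

```text
(no output)
```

View pics/m.png

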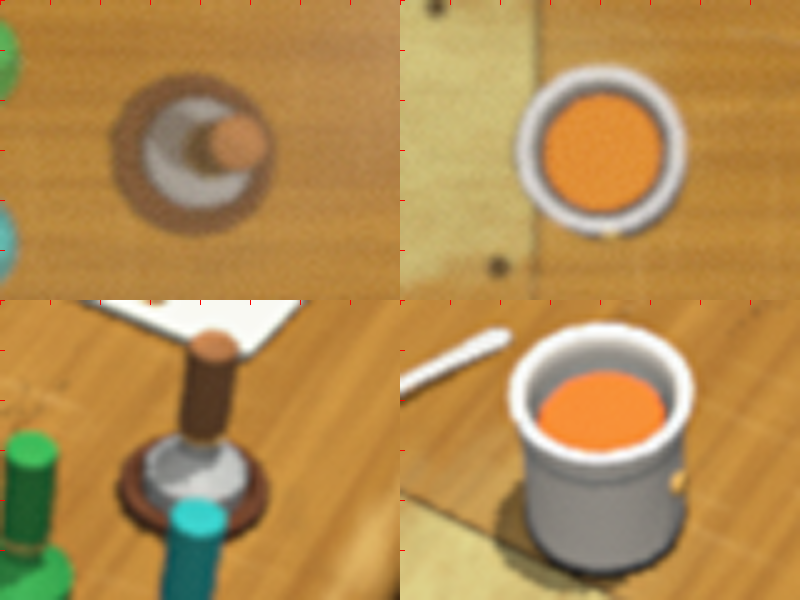

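```bash
cat > h.py <<'E'
import numpy as np,cv2
from scipy.optimize import least_squares
from scipy.spatial.transform import Rotation as R
from plant import env,cams,workorder
I={n:cams.camera_info(n) for n in("scene","top")}
def proj(n,P):
    i=I[n];return cv2.projectPoints(np.atleast_2d(P).astype(float),i["rvec"],i["tvec"],i["camera_matrix"],None)[0][:,0]
a=np.linspace(0,2*np.pi,90)
def box(n,x,y,z,r):
    p=proj(n,np.c_[x+r*np.cos(a),y+r*np.sin(a),0*a+z]);return np.r_[p.min(0),p.max(0)]
def locate(n,bx,z,r):
    f=least_squares(lambda v:box(n,v[0],v[1],z,r)-bx,[600,0]);return f.x.round(1),f.fun.round(1)
E
python3 - <<'E'
from h import *
def b(l,t,r,bo,X,Y): return np.array([X+l/5-.4,Y+t/5-.4,X+r/5-.4,Y+bo/5-.4])
print("seat top",locate("top",b(110,73,276,237,385,210),9,43))
print("base top",locate("top",b(145,97,255,208,385,210),18,28.5))
print("handle top",locate("top",b(207,112,268,174,385,210),110,14.5))
print("can top",locate("top",b(117,64,286,237,251,183),92,42))
print("handle scn",locate("scene",b(188,31,239,62,352,135),110,14.5))
print("seat scn",locate("scene",b(118,134,269,240,352,135),9,43))
print("can scn",locate("scene",b(109,22,294,166,266,205),92,42))
print("lid scn",locate("scene",b(138,71,266,152,266,205),72,30))
E
```

```text
seat top (array([ 475.7, -202. ]), array([ 0.2,  0. , -0.2, -0. ]))
base top (array([ 476.4, -203.9]), array([ 0.1,  0.2, -0.1, -0.2]))
handle top (array([ 476. , -202.9]), array([ 0.1,  0.2, -0.1, -0.2]))
can top (array([541.6, 141.3]), array([-0. ,  0.5,  0. , -0.5]))
handle scn (array([ 476.1, -200.1]), array([-0.4, -0.4,  0.4,  0.3]))
seat scn (array([ 475.7, -200.3]), array([-0.2,  0.3,  0.2, -0.3]))
can scn (array([541.9, 141.9]), array([ 0.1,  0.4, -0.1, -0.3]))
lid scn (array([545.4, 136.8]), array([-0.1, -1.9,  0.1,  1.7]))
```

Run:
```python
from h import *
rot=[np.pi,0,0]
q=env.ik([476,-202,200],rot); q2=env.ik([541.7,141.6,220],rot); print(q,q2)
env.move_pose([476,-202,200],rot)
print(env.current_t(),env.current_tool_pos(),env.current_ee_rot())
env.line_to([476,-202,95],rate=80,threshold=8)
print(env.current_t(),env.current_tool_pos(),env.current_force())
env.gripper_to(20,120)
print(env.current_t(),env.current_width(),env.current_grip_force(),env.current_force(),env.current_tool_pos(),env.current_ee_rot())
cv2.imwrite("pics/g.png",cv2.resize(cams.grab_frame("scene")[100:220,320:480,::-1],None,fx=5,fy=5))
```

```text
[ 0.69196918  0.09353033 -0.35972032  1.84181582  0.03511367  1.21240388
 -1.24942783] [ 0.5461644   0.27900123 -0.98541931  1.70182736  0.24118393  1.29068822
 -2.05965048]
1.7333 [ 475.82224929 -203.32544119  200.16348074] [ 3.14103057e+00 -2.69025200e-03  3.80031132e-04]
3.1917 [ 476.4626446  -202.15729963   95.59244816] [0.53785129 0.36361979 0.03227981]
3.7667 26.8189664548806 117.30654001235962 [-0.96555536 -1.18662357  3.04093492] [ 476.15134587 -202.30552966   95.32370819] [ 3.14114788e+00 -3.23511485e-04  6.34510281e-04]
```

View pics/g.png

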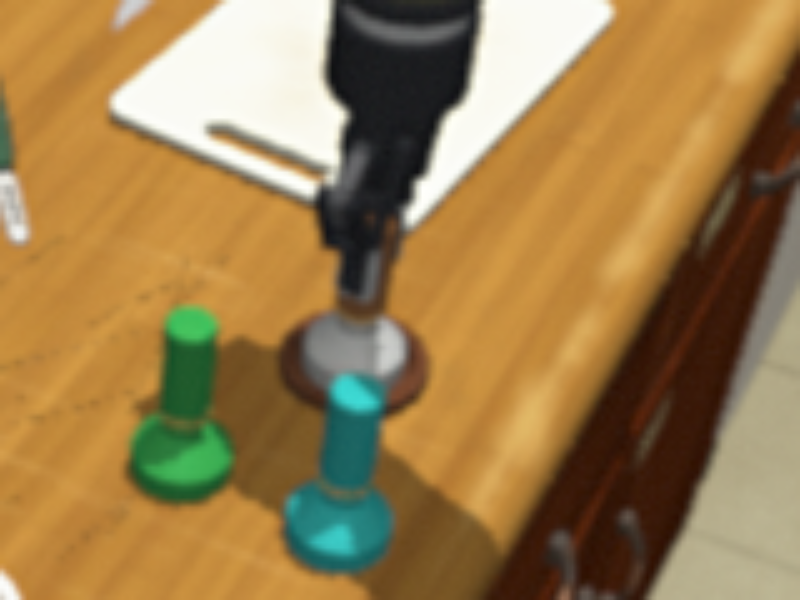

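The gripper holds the handle, with the tamper still upright in its dish (crop around (355,350)). Next I lift it, carry it over, and check that it is centred above the canister.

Run:
```python
from h import *
env.line_to([476,-202,235],rate=120)
print(env.current_t(),env.current_width(),env.current_force(),env.current_torque())
env.line_to([541.7,141.6,235],rate=200)
env.line_to([541.7,141.6,206],rate=100)
env.pause(.3)
print(env.current_t(),env.current_force(),env.current_torque(),env.current_tool_pos(),env.current_ee_rot())
s=cams.grab_frame("scene");t=cams.grab_frame("top")
cv2.imwrite("pics/s1.png",s[:,:,::-1]);cv2.imwrite("pics/t1.png",t[:,:,::-1])
f=lambda im,x,y:cv2.resize(im[y:y+100,x:x+66,::-1],None,fx=6,fy=6,interpolation=cv2.INTER_CUBIC)
cv2.imwrite("pics/c1.png",np.hstack([f(s,275,155),f(t,258,160)]))
```

```text
5.1333 26.822427314736043 [-1.89799656 -0.30479207 -3.94900447] [ 0.00595497 -0.00759274  0.02450655]
7.775 [-0.22818611  0.68525932 -3.76312143] [ 0.01188736  0.02209396 -0.00018268] [542.00193872 141.73112533 206.57132838] [-3.14147543e+00 -3.32111489e-05 -1.51827289e-03]
```

View pics/c1.png

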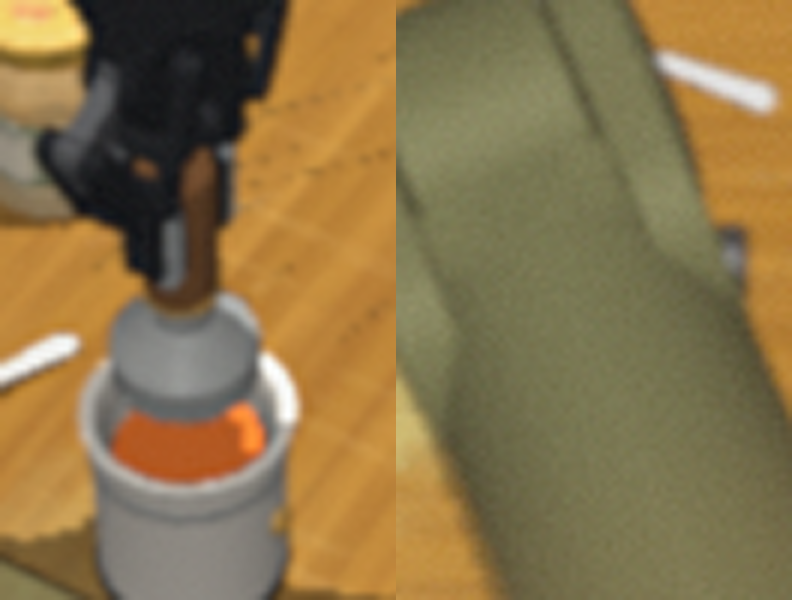

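Scene crop: tamper base above the mouth spans crop columns 111–260, bottom edge at row ~421; the rim spans 80–298. I compare that with the projection.

Run:
```python
from h import *
p=lambda z,r:(((box("scene",541.9,141.7,z,r)-[275,155]*2)+.42)*6).round(0)
print(p(115.6,28.5),p(131.6,28.5),p(92,42), proj("scene",[[541.9,141.7,115],[551.9,141.7,115],[541.9,151.7,115]]))
```

```text
[110. 313. 263. 427.] [108. 284. 263. 399.] [ 78. 329. 299. 497.] [[305.70372246 216.26469694]
 [301.92456203 214.58174376]
 [303.33927898 219.17023847]]
```

Run:
```python
from h import *
F=lambda:np.mean([env.current_force() for _ in range(5)],0)
f0=F(); p=[541.7,141.6]
print("hit",env.line_to(p+[170],rate=40,threshold=5),(F()-f0).round(1),env.current_tool_pos())
print("hit",env.line_to(p+[140],rate=12,threshold=6),env.current_t(),(F()-f0).round(1),env.current_torque().round(2),env.current_tool_pos(),env.current_ee_rot())
for i in range(3):
    env.pause(.1);print((env.current_force()-f0).round(2))
print(f0); np.save("f0.npy",f0)
```

```text
hit False [-0.5  0.1  0.6] [541.94597365 141.68499751 170.31843467]
hit True 10.0083 [ 0.3 -0.2  6.9] [-0.01  0.01  0.03] [541.43272972 141.25095867 160.95424954] [ 3.14058775e+00 -6.95181185e-05 -1.46899689e-03]
[0.3  1.11 8.68]
[-0.57  1.4   8.47]
[0.49 1.14 7.24]
[ 0.64579753 -0.44689563 -4.3427164 ]
```

Run:
```python
from h import *
f0=np.load("f0.npy"); p=[541.7,141.6]
F=lambda:(np.mean([env.current_force() for _ in range(5)],0)-f0)
print("hit",env.line_to(p+[146],rate=15,threshold=7),F().round(1),env.current_tool_pos())
z=env.current_tool_pos()[2]; hist=[]
for i in range(40):
    z-=0.5; env.line_to(p+[z],rate=10); env.pause(.05)
    f=F()[2]; hist.append((round(z,1),round(f,1)))
    if f>12.5: break
print(hist,env.current_t(),env.current_tool_pos(),env.current_ee_rot(),env.current_torque().round(2))
for i in range(4): env.pause(.1);print(F().round(2))
```

```text
hit False [0.4 0.5 9.4] [541.46826853 141.33854499 145.77584934]
[(np.float64(145.3), np.float64(9.6)), (np.float64(144.8), np.float64(10.5)), (np.float64(144.3), np.float64(11.1)), (np.float64(143.8), np.float64(10.2)), (np.float64(143.3), np.float64(10.4)), (np.float64(142.8), np.float64(11.0)), (np.float64(142.3), np.float64(9.7)), (np.float64(141.8), np.float64(10.6)), (np.float64(141.3), np.float64(11.3)), (np.float64(140.8), np.float64(10.9)), (np.float64(140.3), np.float64(10.2)), (np.float64(139.8), np.float64(10.6)), (np.float64(139.3), np.float64(10.6)), (np.float64(138.8), np.float64(10.6)), (np.float64(138.3), np.float64(10.5)), (np.float64(137.8), np.float64(10.8)), (np.float64(137.3), np.float64(12.3)), (np.float64(136.8), np.float64(11.3)), (np.float64(136.3), np.float64(11.3)), (np.float64(135.8), np.float64(11.0)), (np.float64(135.3), np.float64(11.9)), (np.float64(134.8), np.float64(14.6))] 17.9833 [541.66194036 141.40335265 135.44969978] [ 3.13917578e+00 -3.23630046e-04 -5.71080007e-03] [-0.11  0.23  0.06]
[-1.16 -0.23 15.48]
[-1.02  0.28 14.21]
[-1.44  1.02 14.19]
[-1.41  0.64 13.85]
```

Run:
```python
from h import *
f0=np.load("f0.npy"); p=[541.7,141.6]
def F(n=4):
    v=[]
    for _ in range(n): env.pause(.03); v.append(env.current_force()-f0)
    return np.mean(v,0)
z=134.8; hist=[]
for i in range(14):
    f=F()[2]; hist.append((round(z,2),round(f,1)))
    if f>17.2: break
    z-=0.2; env.line_to(p+[z],rate=10)
for i in range(8): hist.append(F(5).round(1).tolist())
print(hist,env.current_t(),env.current_tool_pos(),env.current_ee_rot(),env.current_torque().round(2),env.current_width())
np.save("z.npy",z)
```

```text
[(134.8, np.float64(14.5)), (134.6, np.float64(15.2)), (134.4, np.float64(16.2)), (134.2, np.float64(16.9)), (134.0, np.float64(18.2)), [-2.6, 0.2, 18.2], [-2.8, -0.0, 18.3], [-2.9, -0.5, 17.8], [-2.7, 0.0, 18.1], [-2.4, -0.2, 18.3], [-2.8, 0.1, 18.6], [-2.3, 0.0, 18.6], [-3.1, -0.3, 18.3]] 21.3833 [541.78886751 141.42749785 135.3840574 ] [ 3.13889582e+00 -3.47980292e-04 -5.15352269e-03] [-0.15  0.57 -0.  ] 26.921504746256467
```

Run:
```python
from h import *
s=cams.grab_frame("scene")
x,y=270,165
m=cv2.resize(s[y:y+90,x:x+75,::-1],None,fx=6,fy=6,interpolation=cv2.INTER_CUBIC)
# predicted handle silhouette edges (upright at TCP xy)
c=np.array([541.8,141.4]); b=135.4-91
Rc=cv2.Rodrigues(I["scene"]["rvec"])[0]; cam=-Rc.T@I["scene"]["tvec"]; v=cam[:2]-c; u=np.array([-v[1],v[0]])/np.hypot(*v)
m2=m.copy()
for sg in(1,-1):
    q=[np.r_[c+sg*u*14.5,b+h] for h in(42,106)]
    q=((proj("scene",q)-[x,y]+.5)*6).astype(int); cv2.line(m2,q[0].tolist(),q[1].tolist(),(255,255,0),1)
cv2.imwrite("pics/d.png",np.hstack([m,m2])[:, :800])
```

```text
(no output)
```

View pics/d.png

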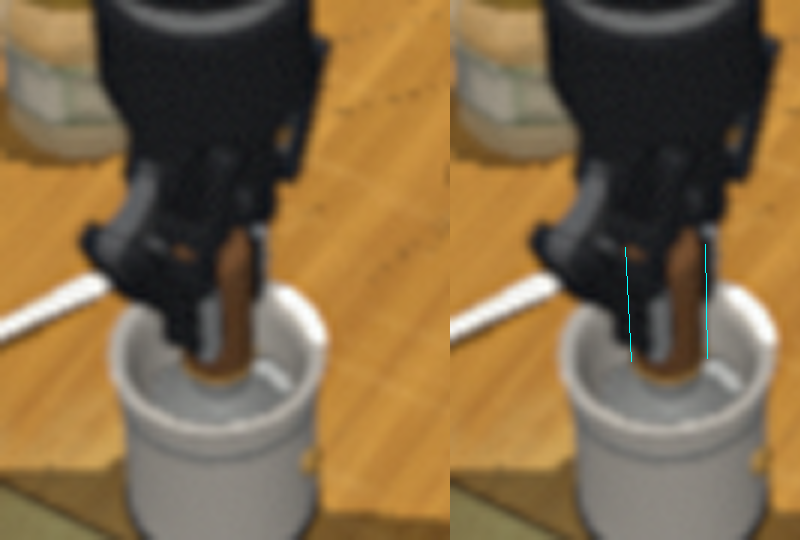

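The tamper stands in the bore with its handle parallel to the upright projection, right edge near column 700 in the overlay. I relieve the small side force, hold for another second, then withdraw.

Run:
```python
from h import *
f0=np.load("f0.npy")
def F(n=8):
    v=[]
    for _ in range(n): env.pause(.03); v.append(env.current_force()-f0)
    return np.mean(v,0)
x=541.7
for i in range(4):
    f=F(); print(round(x,2),f.round(1),env.current_torque().round(2))
    if abs(f[0])<.8 or f[2]>21: break
    x+=0.3*np.sign(f[0]); env.line_to([x,141.6,134.0],rate=10)
for _ in range(4): print(F().round(1))
print(env.current_t(),env.current_tool_pos(),env.current_ee_rot())
env.line_to([x,141.6,139],rate=10); print(F().round(1))
env.line_to([x,141.6,235],rate=70); print(env.current_t(),F().round(1),env.current_torque().round(2),env.current_tool_pos())
```

```text
541.7 [-2.4 -0.3 18.2] [-0.19  0.55  0.03]
541.4 [-2.1  0.2 17.7] [-0.21  0.41 -0.03]
541.1 [-1.4  0.3 17.4] [-0.17  0.31  0.04]
540.8 [-1.2  0.  17. ] [-0.17  0.1   0.03]
[-0.3  0.2 16.2]
[-0.5  0.2 16.2]
[-0.5  0.1 16.3]
[-0.7 -0.2 16.4]
24.5667 [541.38302402 141.39367879 135.41045637] [ 3.13931577e+00 -6.12070052e-04 -2.33888116e-03]
[-0.9  0.7  0.5]
27.0083 [-0.9  0.6  0.5] [ 0.02 -0.    0.08] [540.40522841 141.60852345 234.80154781]
```

Run:
```python
from h import *
env.line_to([475.8,-201.6,235],rate=200)
env.line_to([475.8,-201.6,125],rate=100); env.pause(.2)
print(env.current_t(),env.current_tool_pos(),env.current_ee_rot())
s=cams.grab_frame("scene");t=cams.grab_frame("top")
cv2.imwrite("pics/s2.png",s[:,:,::-1]);cv2.imwrite("pics/t2.png",t[:,:,::-1])
def f(im,x,y):return cv2.resize(im[y:y+50,x:x+66,::-1],None,fx=6,fy=6,interpolation=cv2.INTER_CUBIC)
cv2.imwrite("pics/e.png",np.vstack([np.hstack([f(s,275,203),f(t,258,188)]),np.hstack([f(s,362,130),f(t,392,215)])])[:600,:800])
b=lambda z,r,n,x,y:(((box(n,541.7,141.6,z,r)-[x,y]*2)+.42)*6).round(0)
print(b(44.4,30,"scene",275,203),b(44.4,30,"top",258,188))
```

```text
30.625 [ 476.14805626 -201.73958555  125.57370956] [ 3.13945124e+00 -2.24147900e-04 -3.94479450e-03]
[116. 143. 268. 262.] [136.  93. 275. 232.]
```

View pics/e.png

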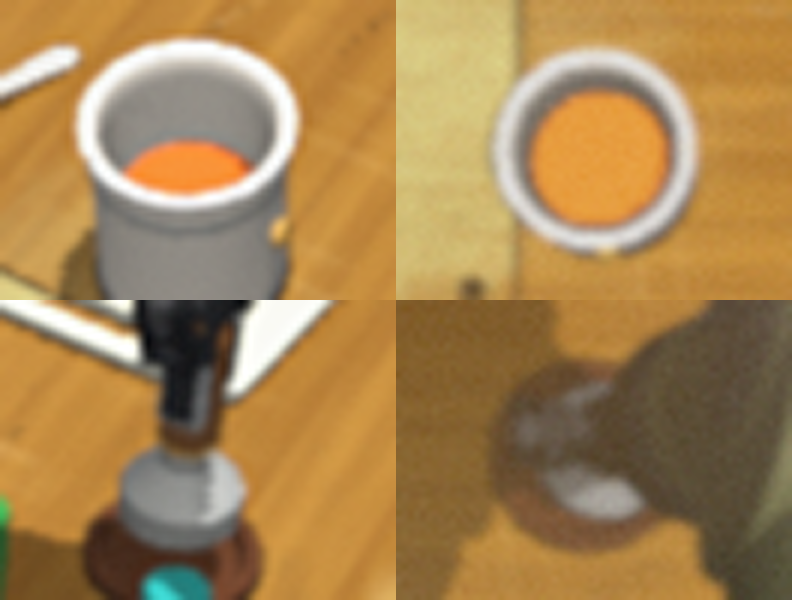

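The lid is down: its far edge is at crop row 141 (143 predicted for level), and the top view matches too. The tamper hangs centred over its dish, so I set it down.

Run:
```python
from h import *
p=[475.8,-201.6]
env.line_to(p+[100],rate=60,threshold=6)
print("hit",env.line_to(p+[90],rate=12,threshold=4),env.current_t(),env.current_tool_pos(),env.current_force())
env.gripper_to(45); env.pause(.2)
env.gripper_to(80)
env.line_to(p+[210],rate=80)
env.line_to([476,-330,256],rate=200)
env.pause(.3);print(env.current_t())
s=cams.grab_frame("scene");t=cams.grab_frame("top")
def f(im,x,y):return cv2.resize(im[y:y+60,x:x+66,::-1],None,fx=6,fy=6,interpolation=cv2.INTER_CUBIC)
cv2.imwrite("pics/e2.png",np.vstack([np.hstack([f(s,360,135),f(t,392,210)])]))
```

```text
hit True 31.8 [ 475.93589171 -201.7699647    95.36320737] [-1.06898918 -0.46939532  5.87362659]
35.4917
```

View pics/e2.png

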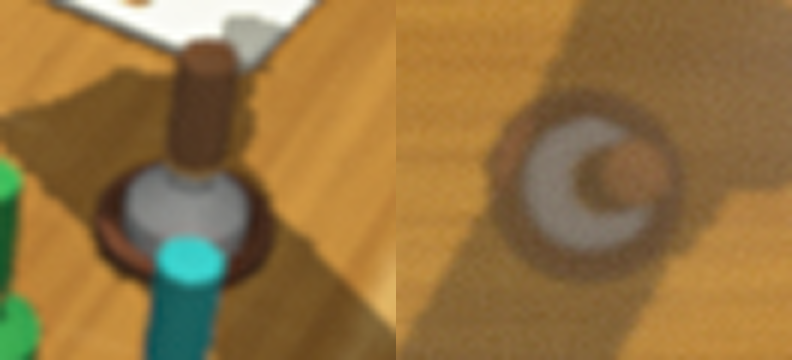

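The tamper stands upright, centred in its dish: the base is centred near (590,183) and the dish near (588,186) in the top crop. I hand in the job.

```bash
python3 -c "
from plant import workorder
print(workorder.finish_job())"
```

```text
the job is handed in; nothing more can be done
None
```

I handed the job in at about 35 s, verdict not shown: the inner lid was pressed to its stop at about 16–18 N for over 3 s and looks down and level, the tamper stands upright and centred in its seat, and I saw no contact with the tin, honey jar or spoon, though I did not re-measure their positions.

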